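# Slide the puck screen home

### The arm

A 7-joint arm with a two-finger parallel gripper is mounted at the origin on the work surface. World frame = base frame: x ahead of the robot, y to its left, z up, the work surface at z = 0. Lengths are in m, angles in rad, forces in N, time in s.
With the tool pointing down it reaches from about 0.35 to 0.9 m from the base axis. Payload 19.9 kg.
Tool frame: the origin (TCP) lies midway between the tips of the shut fingers; the grasp point (between the pads) lies 19 mm behind it (grasp_offset is the distance from the TCP to the grasp point, in m); y points along the fingers, z is the direction in which the jaws open and shut, and the axes are right-handed (so a half turn about y gives the same grasp; the last joint's range is limited). The gripper opens to 94 mm and grips with 3 to 60 N. Pads are 16 mm wide; open, the fingers measure 119 mm over their backs; the gripper's body (75 mm by 177 mm) begins 78 mm behind the grasp point.
Start: joints at [-1.224, 0.417, -0.01, 1.614, 0.005, 1.111, -0.053], TCP at [0.237, 0.578, 0.205] pointing down, gripper open.
Joint ranges: [-2.81, 2.81], [-0.39, 2.02], [-1.27, 1.25], [0.06, 2.57], [-1.19, 4.33], [0.19, 2], [-2.82, 2.82]. Speed limits (rad/s): [1.89, 1.89, 2.39, 2.39, 3.01, 3.01, 3.01].

### API

Orientations are given as [roll, pitch, yaw] about the fixed x, y, z axes, in that order (R = Rz(yaw) Ry(pitch) Rx(roll)).
In Python, from station import read_state, get_image, camera_model, sign_off, spot_in, grasp_offset gives the robot as it stands. The module is installed in compiled form; this text tells all that it offers.
- The arm moves only by the tool send_rows, never from a script. Its argument "series" is a list of rows, each a list of 4 numbers: the shift along the world's x, y, z in m, then the turn about the world's z in rad. A call has 1 to 20 rows; each row is the pose to reach, as a shift and turn from the pose commanded when the call began; what a row does not reach only later rows make up. A row lasts 1/8 s, in which the tool goes at most 62.5 mm and 10.7 degrees, less where a joint would pass 70% of its speed; a pose out of reach is approached as far as the arm can. A call with a gripper value outside its range is refused whole. "jaw" is the finger opening in m, from 0 to 0.094, set as the call begins (left out, the last holds). The fingers move at their own pace and stop on an object; the grip force is fixed at half the most. Time passes only in rows, so rows that repeat a pose let the fingers close. It gives the time, the measured TCP pose, the force and the opening at its end, in the units of the state.
- read_state(): the state, without advancing time (a new reading comes with each control period).
- get_image(name): name is "scene" or "top"; returns the picture (400x640x3 uint8, red, green, blue); there is no depth.
- camera_model(name): a dict with "camera_matrix" (3x3 intrinsics, pixels), "dist_coeffs" ([k1, k2, p1, p2, k3] as OpenCV has them; the pictures are not rectified), "R" (3x3) and "t" (3): a world point X has camera coordinates R X + t. Camera axes: x right, y down, z forward; pixel columns grow to the right and rows downward; lengths in m; the calibration is good to about 2 mm. A picture is of the moment at which its call begins. camera_model takes no time and is no camera call.
- sign_off(): hands the job in, once; it reports no verdict.
Trained networks look in the newest picture that a camera, given by its name, has taken for a name from the list of things; names that differ only in an ending like _2 or _b are one class to them, and where a whole thing is asked for, a point or a joint stands for the part that bears it (a point fixed in the world has none). Each returns a list of dicts, best first, with "conf" (0 to 1); they miss things now and then, are a little off and sometimes report something else, mostly with a low value. They report only what shows in the picture. A call takes as long as a camera call. They do not tell look-alikes from the thing itself.
- spot_in(camera, target): "pixel" ([column, row] in pixels, amid what is visible of it).
The state is a dict: "time": time; "joint_positions": joint angles; "joint_velocities": joint speeds; "effort": joint torques, N m; "position": TCP position; "tool_rot": TCP orientation; "contact_force": force on the tool from outside, world axes, zero at the start; "wrist_torque": the same for the moment, N m; "gripper_width": finger opening in m.
Only numpy, scipy, OpenCV 4.12 (cv2) and the standard library are available. Lean on these libraries where they do the work, as an engineer would, in place of code of your own. Each camera call takes 0.05 s, during which the arm holds its last target.

### The job

Put the steel puck screen away in the station tray without picking it up: with your fingertips, slide it across the tray floor until it lies against the tray's back rail, then drag it along the rail into the open corner bay until it is fully home against the end wall. Keep it flat on the tray all the way, leave the black rubber disc, the dosing ring, the tamper and the bean jar where they are, and let go at the end.

Things in the scene. Friction and masses are not known exactly. Their poses are not given: they have to be found in the camera images.
- tray: Bamboo tray, dark rims, fixed. Outside 226 (its x) x 356 (y) x 24 mm; origin: centre of underside. Floor top 12 mm above the origin; all walls and strips stand 12 mm above the floor, 8 mm thick. Inner faces: back rail x = 105 mm, front rim x = -105, end wall y = 170, other end y = -170. Open main floor: y = -170 to 100. Its x axis points away from the robot (yaw within 0.3 rad).
- bay_mouth (a point): Middle of the corner bay's mouth, on the floor (tray x = 74, y = 100, z = 12 mm). The bay is bounded by the back rail (x = 105 mm), the end wall (y = 170) and a strip parallel to the rail (x = 35 to 43, y = 100 to 170), so it is 62 mm wide, 70 mm deep and entered along the rail. A second strip (y = 100 to 108) runs from there to the front rim and closes off the ring's front compartment.
- bay_home (a point): Point on the tray floor where the centre of the screen's underside lies when it is home in the bay, touching both the back rail and the end wall (tray x = 76, y = 141, z = 12 mm); axes as the tray's.
- screen: Puck screen: flat bright steel disc with small dark holes, diameter 58 mm, 4 mm thick, about 50 g. Origin: centre of its underside. Lies loose and flat on the tray's main floor, clear of the rail. Friction on the tray about 0.25; fingertips pressed on it from above hold it better, so it can be dragged with 5 to 20 N of press, or pushed by its edge.
- blind_disc: Black rubber disc, diameter 54 mm, 5 mm thick, loose on the tray's main floor. Origin: centre of its underside. Leave it alone.
- dosing_ring: Black metal ring, outer diameter 56 mm, 22 mm high, in the tray's front compartment. Origin: centre of its underside. Leave it alone.
- tamper: Tamper standing on the counter beside the tray's -y end: steel base of diameter 58 mm, black handle, 89 mm tall. Origin: centre of its underside. Leave it alone.
- bean_jar: Closed brown jar with a wooden lid on the counter beside the tray's +y end, diameter 72 mm, about 105 mm tall. Origin: centre of its underside. Leave it alone.
Not all that is in view belongs to the job. Leave any purple look-alike of the screen alone.

How it is judged:
On the way, in this order (a step that is already met when the one before it is completed fails the run):
1. the screen lies against the back rail (gap under 4 mm), its centre still more than 20 mm short of the bay's mouth (x of screen in the frame of tray above 0.072 m and y of screen in the frame of tray below 0.08 m), for 0.1 s.
2. the screen has been slid along the rail into the bay's mouth (x of screen in the frame of tray above 0.07 m and y of screen in the frame of tray above 0.105 m), for 0.05 s.
At the end, for the whole second after the job is handed in: The screen lies flat and at rest on the tray floor in the corner bay, within 3 mm of the end wall and between the back rail and the bay's strip; the rubber disc, dosing ring, tamper and jar are within 15 mm of where they started (y of screen in the frame of tray above 0.138 m and x of screen in the frame of tray above 0.07 m and z of screen in the frame of tray below 0.0135 m and angle between screen's own z axis and vertical below 0.05 rad and linear speed of screen below 0.01 m/s and distance of each of blind_disc, dosing_ring, tamper, bean_jar from where it was at the start of the episode below 0.015 m); the robot touches nothing.
It fails at once if the screen is lifted more than 6 mm off the tray floor (z of screen in the frame of tray above 0.018 m).
It fails at once if the screen is tipped up by more than 0.2 rad (angle between screen's own z axis and vertical above 0.2 rad).
It fails at once if the rubber disc, dosing ring, tamper or jar is moved by more than 15 mm (distance of any of blind_disc, dosing_ring, tamper, bean_jar from where it was at the start of the episode above 0.015 m).
It also fails if it takes over 45 s, if anything falls off the work surface, if the arm or the gripper's body presses on something with over 40 N, if the wrist force passes 120 N, or if a joint passes its speed limit or range.

## Working session

There is one attempt and no reset: what is moved stays moved. The work goes in short steps, Python scripts to look and compute and a tool call to move; the robot and the scene stay as the last step left them, time stands still between calls to the robot, and variables do not carry over. Pictures are saved under pics/ and viewed, and the job is handed in when it is done.

Besides the shell and the picture viewer there is one more tool, called after "Call:" in YAML: its name, and indented under it one key for each argument. send_rows: Moves the arm, as the interface text tells. Its arguments: {"type":"object","properties":{"series":{"type":"array"},"jaw":{"type":"number"}},"required":["series"]}

```bash
mkdir -p pics; cat > h.py <<'E'
import numpy as np, cv2
from station import *
def save(cam,name):
    im=get_image(cam); cv2.imwrite('pics/'+name,im[:,:,::-1]); return im
def ray(cam,px,z):
    m=camera_model(cam);K=np.array(m['camera_matrix'],float);d=np.array(m['dist_coeffs'],float);R=np.array(m['R']);t=np.array(m['t']).ravel()
    p=cv2.undistortPoints(np.array(px,float).reshape(-1,1,2),K,d).reshape(-1,2)
    z=np.broadcast_to(z,len(p));out=[]
    C=-R.T@t
    for q,zz in zip(p,z):
        v=R.T@np.array([q[0],q[1],1]); out.append(C+v*(zz-C[2])/v[2])
    return np.array(out)
def proj(cam,X):
    m=camera_model(cam);R=np.array(m['R'],float);t=np.array(m['t'],float).ravel()
    return cv2.projectPoints(np.array(X,float).reshape(-1,1,3),cv2.Rodrigues(R)[0],t,np.array(m['camera_matrix'],float),np.array(m['dist_coeffs'],float))[0].reshape(-1,2)
E
python3 - <<'E'
from h import *
np.set_printoptions(precision=4,suppress=True)
save('top','t0.png');save('scene','s0.png')
for c in('top','scene'):
  m=camera_model(c);R=np.array(m['R']);print(c,-R.T@np.array(m['t']).ravel(),R[2],m['camera_matrix'][0][0])
  for n in('screen','blind_disc','dosing_ring','tray','tamper','bean_jar'):
    r=spot_in(c,n)
    for k in r[:3]: print(c,n,np.round(k['pixel'],1),round(k['conf'],2),ray(c,[k['pixel']],.015)[0])
s=read_state();print(s['time'],s['position'],s['tool_rot'],s['contact_force'],s['gripper_width'],grasp_offset)
E
```

```text
top [0.3757 0.0472 1.113 ] [ 0.1228 -0.0056 -0.9924] 482.8134136732164
top screen [318.2 186.3] 0.78 [0.5369 0.0364 0.015 ]
top screen [304.8 264.3] 0.63 [0.359 0.067 0.015]
top screen [349.1 264.3] 0.58 [ 0.3588 -0.033   0.015 ]
top blind_disc [367.4 165. ] 0.81 [ 0.5867 -0.0776  0.015 ]
top dosing_ring [265.5 197.4] 0.43 [0.5113 0.1573 0.015 ]
top tray [330.5 171.3] 0.72 [0.5719 0.008  0.015 ]
top tamper [329.7 174.1] 0.75 [0.5653 0.0098 0.015 ]
top tamper [452.7 144.5] 0.57 [ 0.6362 -0.28    0.015 ]
top bean_jar [200.3 197.9] 0.91 [0.5103 0.308  0.015 ]
scene [1.3282 0.035  0.6973] [-0.7837  0.0039 -0.6211] 418.44229328538887
scene screen [320.3 218.5] 0.87 [0.5418 0.0563 0.015 ]
scene screen [287.3 178.2] 0.72 [ 0.3691 -0.0335  0.015 ]
scene screen [328.1 180.1] 0.7 [0.3785 0.0808 0.015 ]
scene blind_disc [265.6 230.7] 0.55 [ 0.5863 -0.0758  0.015 ]
scene dosing_ring [353.3 197.8] 0.66 [0.4586 0.1449 0.015 ]
scene tray [300.  229.9] 0.95 [0.5836 0.0067 0.015 ]
scene tamper [177.1 246.1] 0.86 [ 0.6382 -0.2753  0.015 ]
scene bean_jar [420.  196.1] 0.93 [0.4516 0.3229 0.015 ]
0.7 [0.2369 0.5783 0.2054] [-1.5709 -0.     -0.3888] [-0.6255 -0.2357  0.6342] 0.0944295788109821 0.0188
```

```bash
python3 - <<'E'
import cv2
a=cv2.imread('pics/t0.png');cv2.imwrite('pics/t0c.png',cv2.resize(a[100:300,180:480],None,fx=2.6,fy=2.6,interpolation=cv2.INTER_CUBIC))
a=cv2.imread('pics/s0.png');cv2.imwrite('pics/s0c.png',cv2.resize(a[140:320,150:450],None,fx=2.6,fy=2.6,interpolation=cv2.INTER_CUBIC))
E
```

```text
(no output)
```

View pics/t0c.png

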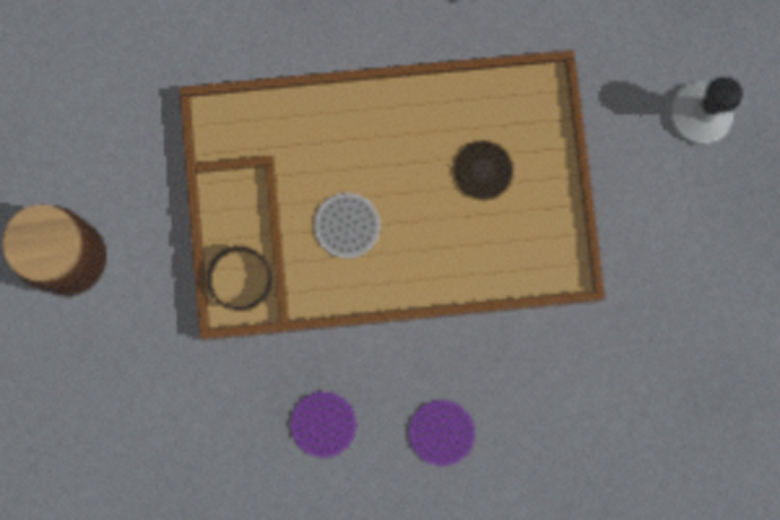

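View pics/s0c.png

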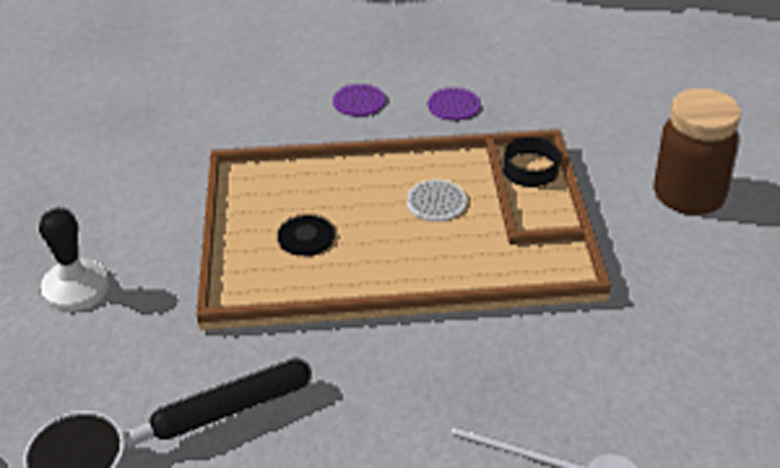

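The top crop shows the screen at full-image pixel (313,187), with the disc at (366,165). The ring is in the front compartment at about (272,207), and the bay is in the upper-left corner at about (268,147). The purple look-alikes are outside the tray. Next I fit the tray pose and the screen position.

```bash
cat > fit.py <<'E'
from h import *
from scipy.optimize import least_squares
np.set_printoptions(precision=4,suppress=True)
H=.024
ob=[(-.113,-.178),(-.113,.178),(.113,.178),(.113,-.178)]
f=lambda L,o:np.array(L,float)/2.6+np.array(o)-0.3
top=f([(604,297),(202,338),(180,88),(573,52)],(180,100))
sc=f([(213,150),(562,131),(608,287),(199,318)],(150,140))
def P(p):
    c,s=np.cos(p[2]),np.sin(p[2])
    return np.array([[p[0]+c*x-s*y,p[1]+s*x+c*y,H] for x,y in ob])
r=least_squares(lambda p:np.r_[(proj('top',P(p))-top).ravel(),(proj('scene',P(p))-sc).ravel()],[.57,.01,.1])
print(r.x,r.fun.reshape(-1,2))
T=r.x; np.save('T.npy',T)
c,s=np.cos(T[2]),np.sin(T[2]);Rm=np.array([[c,-s],[s,c]])
# screen by segmentation
import sys
for cam,n in(('top','t0'),('scene','s0')):
    im=cv2.imread(f'pics/{n}.png'); hsv=cv2.cvtColor(im,cv2.COLOR_BGR2HSV)
    g=((hsv[...,1]<60)).astype(np.uint8)
    q=proj(cam,[[.54,.05,.016]])[0]
    g=cv2.morphologyEx(g,cv2.MORPH_CLOSE,np.ones((3,3),np.uint8))
    k,lab,st,ce=cv2.connectedComponentsWithStats(g)
    for i in range(1,k):
        if 100<st[i,4]<1500 and np.hypot(*(ce[i]-q))<25:
            w=ray(cam,[ce[i]],.016)[0]; print(cam,'screen',ce[i],st[i],w,'tray',Rm.T@(w[:2]-T[:2]))
for nm,p in(('disc',[366,165.3]),):
    w=ray('top',[p],.016)[0];print(nm,w,Rm.T@(w[:2]-T[:2]))
E
python3 fit.py
```

```text
[0.5653 0.0111 0.0961] [[ 0.0666  0.9327]
 [-1.5151  0.462 ]
 [-0.9575 -0.5304]
 [ 0.0418 -0.8402]
 [-1.2586  0.4794]
 [-0.873  -0.2429]
 [ 1.0854 -0.0765]
 [-1.5478 -0.5796]]
top screen [313.0178 186.2308] [301 174  25  25 507] [0.5369 0.0483 0.016 ] tray [-0.0246  0.0398]
scene screen [317.6217 216.5954] [306 209  24  16 304] [0.5357 0.0497 0.016 ] tray [-0.0257  0.0413]
disc [ 0.5858 -0.0743  0.016 ] [ 0.0123 -0.0869]
```

Call:
send_rows:
  series:
    - [0.02,-0.035,0,0.03]
    - [0.045,-0.08,0,0.08]
    - [0.07,-0.125,0,0.13]
    - [0.096,-0.17,0,0.18]
    - [0.122,-0.215,0,0.23]
    - [0.147,-0.26,0,0.28]
    - [0.173,-0.305,0,0.33]
    - [0.198,-0.35,0,0.38]
    - [0.224,-0.395,0,0.43]
    - [0.249,-0.44,0,0.46]
    - [0.275,-0.485,0,0.485]
    - [0.29,-0.512,0,0.485]
    - [0.2995,-0.529,0,0.485]
    - [0.2995,-0.529,-0.06,0.485]
    - [0.2995,-0.529,-0.11,0.485]
    - [0.2995,-0.529,-0.14,0.485]
    - [0.2995,-0.529,-0.155,0.485]
    - [0.2995,-0.529,-0.155,0.485]
  jaw: 0

```text
time: 2.95
position: [0.5363, 0.0493, 0.0502]
tool_rot: [-1.571, 0.001, 0.096]
contact_force: [-0.0, -0.4, 2.1]
gripper_width: 0.0004
```

```bash
python3 - <<'E'
from h import *
s=read_state();print(s['time'],s['position'],s['tool_rot'],s['contact_force'],s['gripper_width'])
a=save('scene','s1.png');b=save('top','t1.png')
cv2.imwrite('pics/c1.png',cv2.resize(a[140:320,150:450,::-1],None,fx=2.6,fy=2.6))
E
```

```text
2.95 [0.53632376 0.04925641 0.05024115] [-1.57103292e+00  7.25198235e-04  9.61327962e-02] [-0.00820359 -0.36853496  2.07910389] 0.0004024928888783446
```

View pics/c1.png

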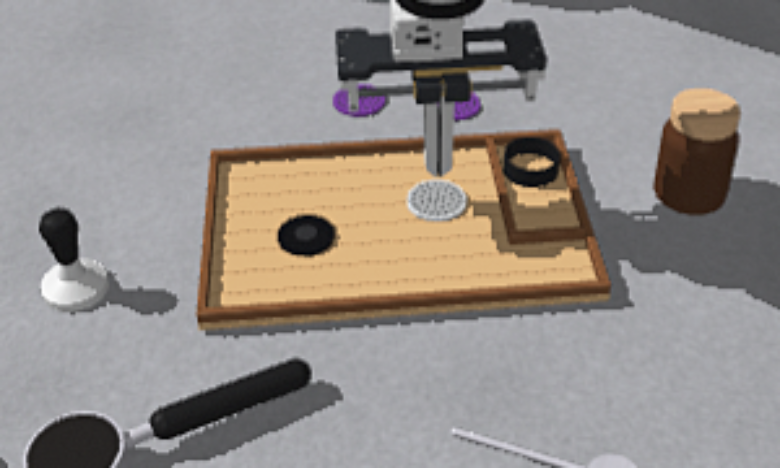

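The shut fingers hang centred over the screen, with the tip at crop (440,172). I'll descend and feel for contact.

Call:
send_rows:
  series:
    - [0,0,-0.02,0]
    - [0,0,-0.028,0]
    - [0,0,-0.031,0]
    - [0,0,-0.033,0]
    - [0,0,-0.034,0]
    - [0,0,-0.034,0]

```text
time: 3.8
position: [0.5365, 0.0493, 0.0166]
tool_rot: [-1.571, -0.0, 0.096]
contact_force: [0.4, -0.7, 0.3]
gripper_width: 0.0005
```

Call:
send_rows:
  series:
    - [0,0,-0.001,0]
    - [0,0,-0.0015,0]
    - [0,0,-0.0015,0]

```text
time: 4.18
position: [0.537, 0.0494, 0.0162]
tool_rot: [-1.57, -0.001, 0.096]
contact_force: [-5.0, 0.2, 23.7]
gripper_width: 0.0004
```

Call:
send_rows:
  series:
    - [0,0,0.0004,0]
    - [0.004,0.0004,0.0004,0]
    - [0.01,0.001,0.0004,0]
    - [0.016,0.0015,0.0004,0]
    - [0.02,0.002,0.0004,0]

```text
time: 4.8
position: [0.5571, 0.0514, 0.0162]
tool_rot: [-1.571, -0.001, 0.096]
contact_force: [-4.8, -0.5, 16.1]
gripper_width: 0.0004
```

```bash
python3 - <<'E'
from h import *
s=read_state();print(s['time'],s['position'],s['contact_force'])
a=save('scene','s2.png')
cv2.imwrite('pics/c2.png',cv2.resize(a[140:320,150:450,::-1],None,fx=2.6,fy=2.6))
E
```

```text
4.8 [0.5570701  0.05135664 0.0162057 ] [-4.84985231 -0.46203543 16.09664068]
```

View pics/c2.png

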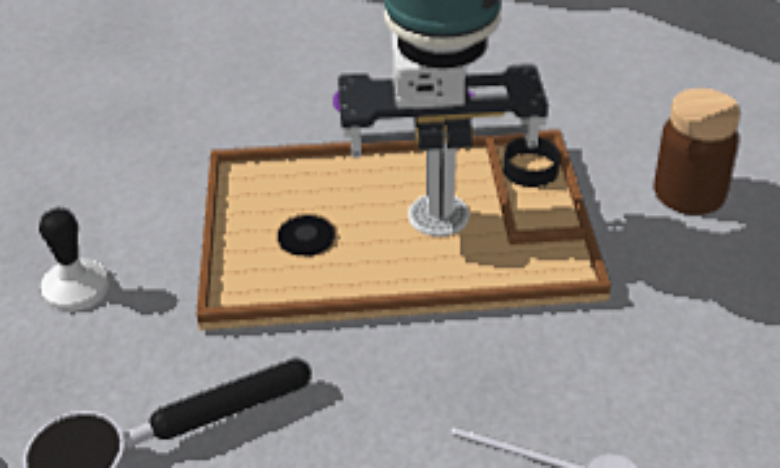

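The screen moved with the fingers, now at crop (440,215). I'll continue toward the rail.

Call:
send_rows:
  series:
    - [0.006,0.0006,0,0]
    - [0.014,0.0013,0,0]
    - [0.022,0.002,0,0]
    - [0.03,0.003,0,0]
    - [0.038,0.0037,0,0]
    - [0.046,0.0045,0,0]
    - [0.054,0.0052,0,0]
    - [0.062,0.006,0,0]
    - [0.068,0.0065,0,0]
    - [0.072,0.007,0,0]
    - [0.074,0.0072,0,0]

```text
time: 6.22
position: [0.6311, 0.0585, 0.0163]
tool_rot: [-1.571, -0.001, 0.096]
contact_force: [-3.5, -0.4, 13.7]
gripper_width: 0.0007
```

Call:
send_rows:
  series:
    - [0.003,0.0003,0,0]
    - [0.006,0.0006,0,0]
    - [0.009,0.0009,0,0]
    - [0.009,0.0009,0,0]

```text
time: 6.72
position: [0.6396, 0.0593, 0.0163]
tool_rot: [-1.571, -0.0, 0.096]
contact_force: [-5.8, -0.6, 15.5]
gripper_width: 0.0002
```

```bash
cat > chk.py <<'E'
from h import *
import sys
np.set_printoptions(precision=4,suppress=True)
n=sys.argv[1]
T=np.load('T.npy');c,s=np.cos(T[2]),np.sin(T[2]);Rm=np.array([[c,-s],[s,c]])
st=read_state();print(st['time'],st['position'],st['contact_force'],'tcp tray',Rm.T@(np.array(st['position'])[:2]-T[:2]))
a=save('scene',f's{n}.png');b=save('top',f't{n}.png')
A=cv2.resize(a[160:280,200:440,::-1],None,fx=3.3,fy=3.3,interpolation=cv2.INTER_CUBIC)
B=cv2.resize(b[110:240,230:430,::-1],None,fx=3,fy=3,interpolation=cv2.INTER_CUBIC)
# draw candidate screen outline at home, nothing else
cv2.imwrite(f'pics/a{n}.png',A);cv2.imwrite(f'pics/b{n}.png',B)
E
python3 chk.py 3
```

```text
6.725 [0.6396 0.0593 0.0163] [-5.7676 -0.6074 15.4692] tcp tray [0.0786 0.0409]
```

View pics/a3.png

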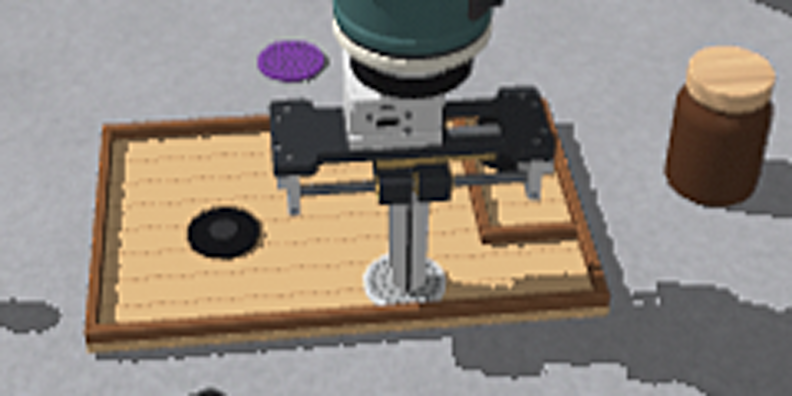

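View pics/b3.png

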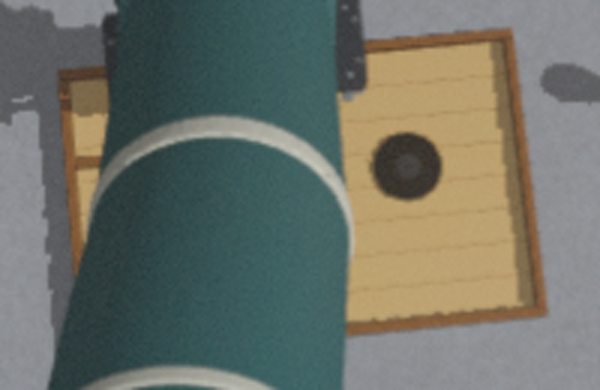

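Call:
send_rows:
  series:
    - [0.002,0.0002,0,0]
    - [0.004,0.0004,0,0]
    - [0.004,0.0004,0,0]

```text
time: 7.2
position: [0.6434, 0.0597, 0.0162]
tool_rot: [-1.571, 0.0, 0.096]
contact_force: [-7.3, -1.3, 16.0]
gripper_width: 0.0004
```

Call:
send_rows:
  series:
    - [0.002,0.0002,0,0]
    - [0.003,0.0003,0,0]
    - [0.003,0.0003,0,0]

```text
time: 7.58
position: [0.6463, 0.0599, 0.0162]
tool_rot: [-1.571, 0.0, 0.096]
contact_force: [-7.2, -1.1, 16.4]
gripper_width: 0.0006
```

```bash
python3 chk.py 4
```

```text
7.575 [0.6463 0.0599 0.0162] [-7.2021 -1.104  16.3979] tcp tray [0.0854 0.0409]
```

View pics/a4.png

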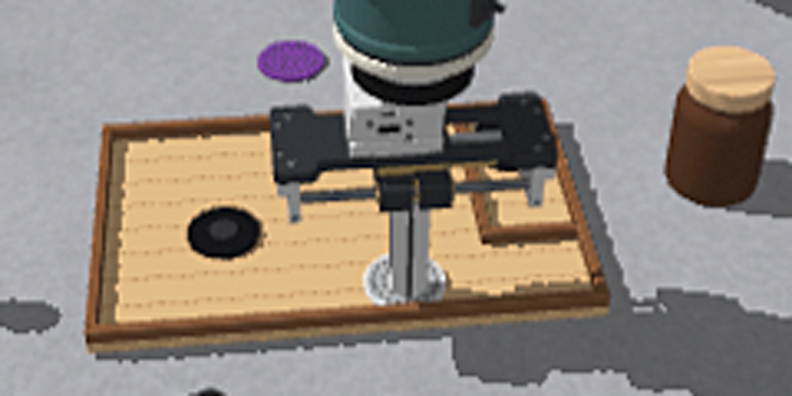

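The push force levelled off at about 7 N, and the screen edge stayed at crop x≈365. So the screen is against the rail and the tip is slipping on it. Next I drag along the rail, watching the force.

Call:
send_rows:
  series:
    - [-0.001,0,0,0]
    - [-0.0014,0.004,0,0]
    - [-0.002,0.01,0,0]
    - [-0.0027,0.018,0,0]
    - [-0.0035,0.026,0,0]
    - [-0.0043,0.034,0,0]
    - [-0.005,0.042,0,0]
    - [-0.0055,0.047,0,0]
    - [-0.0058,0.05,0,0]

```text
time: 8.8
position: [0.6413, 0.1097, 0.0163]
tool_rot: [-1.571, -0.001, 0.096]
contact_force: [-0.9, -3.6, 12.5]
gripper_width: 0.0004
```

```bash
python3 chk.py 5
```

```text
8.8 [0.6413 0.1097 0.0163] [-0.8801 -3.556  12.4687] tcp tray [0.0852 0.0909]
```

View pics/a5.png

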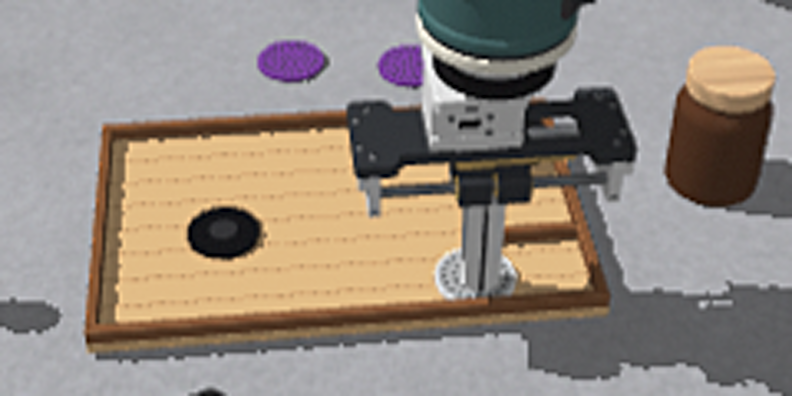

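Call:
send_rows:
  series:
    - [-0.0004,0.004,-0.0001,0]
    - [-0.001,0.01,-0.0001,0]
    - [-0.0017,0.018,-0.0001,0]
    - [-0.0025,0.026,-0.0001,0]
    - [-0.0033,0.034,-0.0001,0]
    - [-0.004,0.041,-0.0001,0]
    - [-0.0045,0.046,-0.0001,0]
    - [-0.0048,0.049,-0.0001,0]
    - [-0.005,0.051,-0.0001,0]

```text
time: 10.02
position: [0.6364, 0.1604, 0.0163]
tool_rot: [-1.572, -0.001, 0.096]
contact_force: [-1.3, -6.3, 12.7]
gripper_width: 0.0005
```

Call:
send_rows:
  series:
    - [-0.0002,0.0015,0,0]
    - [-0.0003,0.003,0,0]
    - [-0.0004,0.004,0,0]

```text
time: 10.4
position: [0.6363, 0.164, 0.0163]
tool_rot: [-1.572, -0.002, 0.095]
contact_force: [0.1, -6.2, 11.3]
gripper_width: 0.0003
```

```bash
python3 chk.py 6
```

```text
10.4 [0.6363 0.164  0.0163] [ 0.1225 -6.163  11.336 ] tcp tray [0.0854 0.1454]
```

View pics/a6.png

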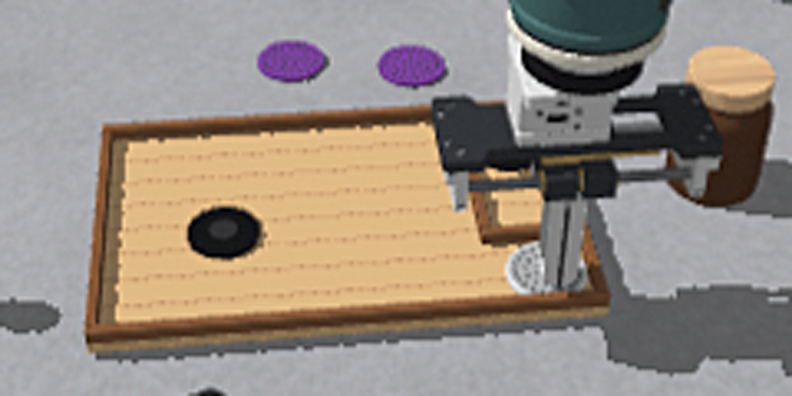

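Call:
send_rows:
  series:
    - [-0.0002,0.002,-0.0002,0]
    - [-0.0004,0.004,-0.0002,0]
    - [-0.0005,0.005,-0.0002,0]
    - [-0.0005,0.005,-0.0002,0]

```text
time: 11.0
position: [0.636, 0.169, 0.0163]
tool_rot: [-1.572, -0.002, 0.095]
contact_force: [-0.1, -5.6, 13.3]
gripper_width: 0.0004
```

```bash
python3 chk.py 7
```

```text
11.0 [0.636  0.169  0.0163] [-0.1286 -5.6412 13.2929] tcp tray [0.0856 0.1504]
```

View pics/a7.png

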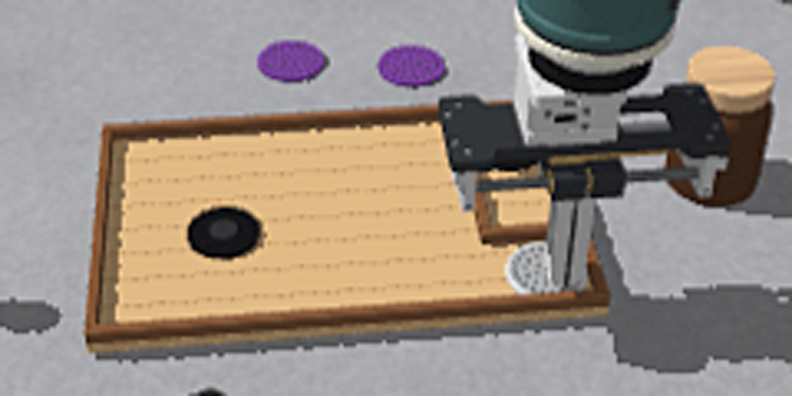

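The screen's left edge stayed at crop x≈507 while the tip slid 5 mm, so it is against the end wall. I'll lift straight up, then back away to look.

Call:
send_rows:
  series:
    - [0,0,0.002,0]
    - [0,0,0.01,0]
    - [0,0,0.03,0]
    - [0,0,0.06,0]
    - [0,0,0.1,0]
    - [0,0,0.15,0]
    - [-0.03,-0.03,0.2,0]
    - [-0.07,-0.06,0.24,0]
    - [-0.1,-0.1,0.26,0]
    - [-0.12,-0.15,0.27,0]
    - [-0.13,-0.2,0.27,0]
    - [-0.14,-0.25,0.27,0]
    - [-0.15,-0.3,0.27,0]
    - [-0.16,-0.34,0.27,0]
    - [-0.16,-0.34,0.27,0]

```text
time: 12.98
position: [0.4736, -0.1726, 0.2863]
tool_rot: [-1.571, -0.001, 0.091]
contact_force: [0.2, 0.6, -0.5]
gripper_width: 0.0006
```

```bash
python3 chk.py 8
```

```text
12.975 [ 0.4736 -0.1726  0.2863] [ 0.1791  0.5604 -0.5025] tcp tray [-0.1088 -0.1741]
```

View pics/a8.png

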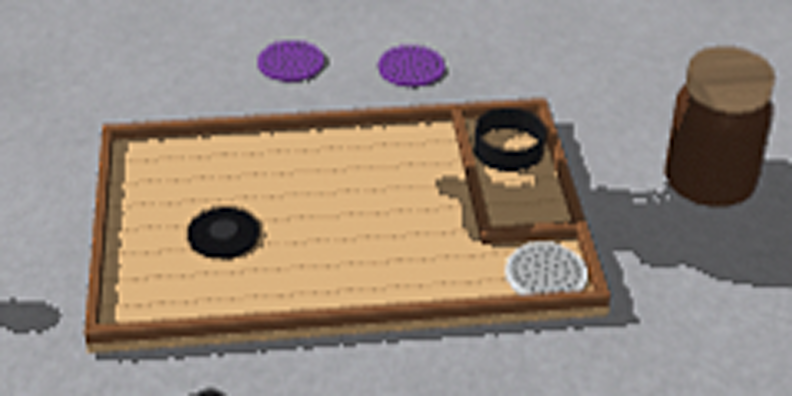

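View pics/b8.png

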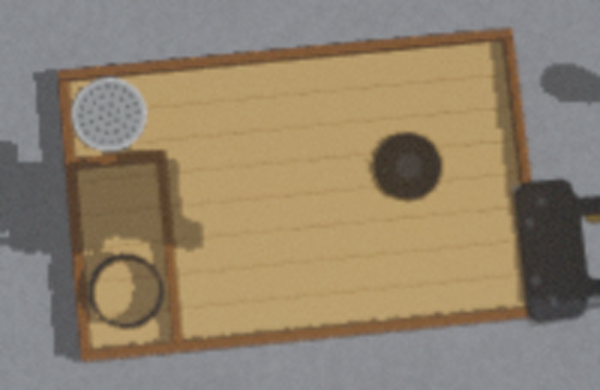

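```bash
python3 - <<'E'
from h import *
np.set_printoptions(precision=4,suppress=True)
T=np.load('T.npy');c,s=np.cos(T[2]),np.sin(T[2]);Rm=np.array([[c,-s],[s,c]])
w=Rm@[.076,.141]+T[:2]
for cam,n in(('top','t8'),('scene','s8')):
    im=cv2.imread(f'pics/{n}.png');hsv=cv2.cvtColor(im,cv2.COLOR_BGR2HSV)
    g=((hsv[...,1]<60)&(hsv[...,2]>120)).astype(np.uint8);g=cv2.morphologyEx(g,cv2.MORPH_CLOSE,np.ones((3,3),np.uint8))
    q=proj(cam,[[*w,.016]])[0];k,lab,st,ce=cv2.connectedComponentsWithStats(g)
    for i in range(1,k):
        if 100<st[i,4]<1500 and np.hypot(*(ce[i]-q))<20:
            bb=st[i];cc=np.array([bb[0]+(bb[2]-1)/2,bb[1]+(bb[3]-1)/2])
            for u in(ce[i],cc):
                p=ray(cam,[u],.016)[0];print(cam,u,bb,'expected px',q,'tray',Rm.T@(p[:2]-T[:2]))
E
```

```text
top [265.932 147.79 ] [254 136  25  25 500] expected px [265.4862 147.7602] tray [0.0758 0.14  ]
top [266. 148.] [254 136  25  25 500] expected px [265.4862 147.7602] tray [0.0753 0.1399]
scene [364.8223 241.1596] [353 233  25  17 332] expected px [364.9533 242.2477] tray [0.0724 0.1414]
scene [365. 241.] [353 233  25  17 332] expected px [364.9533 242.2477] tray [0.0719 0.1419]
```

```bash
python3 -c "
from station import *
print(sign_off())"
```

```text
the job is handed in; nothing more can be done
None
```

The screen is home in the corner bay and I've handed the job in. The clock was at about 13 s of the 45 s allowed; no verdict comes back at hand-in.

**What I did:** I pressed on the screen from above with shut fingertips, mostly 11–16 N (about 24 N for a moment at first touch). I slid it to the back rail at about y = 0.041 m in the tray frame, then dragged it along the rail to the end wall. At both stops the tip kept moving and slipped over the screen while the screen stayed put. After that I lifted straight up and moved the arm clear.

**Last checks:**

| Check | Tray x (m) | Tray y (m) |
|---|---|---|
| Home point | 0.076 | 0.141 |
| Top camera | 0.076 | 0.140 |
| Scene camera | 0.072 | 0.141 |

- **Camera disagreement:** the two cameras differ by about 3–4 mm in x. That is a bit more than the 2 mm calibration tolerance, though both readings are inside the limits.
- **Other objects:** in the last pictures the rubber disc, dosing ring and jar look unmoved. I checked them only by eye. The tamper was outside those last crops, and the arm stayed well above it.
- **Contact:** the arm's force reading was near zero, with the tip about 29 cm above the counter.

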